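# Find the socket that fits the spindle nut

## Task

Push the stop button on the grey spindle unit fully down and let it spring back up, then try the sockets on the hex nut of the hub on the unit's metal deck (not the spare hubs on the wooden block) and seat the one that fits squarely over the nut, fully home on the hub's flange. Finish while still holding that socket gripped on the nut, with the other two sockets standing upright on the bench, mouths down; leave the bottle, wrench and offcut alone.

Things in the scene. Friction and masses are not known exactly. Their poses are not given: they have to be found in the camera images.
- unit: fixed spindle unit, low grey metal housing, 170 (x) x 210 (y) mm, deck 50 mm above the bench; origin on the bench under the hub's axis, z up. Along its +x edge lies a dark motor barrel, top 70 mm above the bench. To its +y a light wooden block of equal height carries two spare hubs, 140 and 240 mm from the unit's hub: not to be worked on.
- hub_seat (a point): centre of the hub's seat, the upper face of the dark round flange (72 mm across, 6 mm thick) on the unit's deck, 56 mm above the bench, axes as the unit's. A hex nut and round it a collar rise from it. One of three hubs is fitted, not told which: nut 19, 24 or 30 mm across flats with a collar 32, 39 or 46 mm inside. The fitting socket comes down until its mouth is on this seat.
- nut_top (a point): top centre of the hex nut, 16 mm above the seat; the top 2.5 mm is chamfered and a 12 mm stud end stands 4 mm higher. The nut's flats face the unit's +-x and every 60 degrees from it. A socket too small stops here, its mouth 16 mm above the seat.
- collar_top (a point): centre of the top plane of the collar, a ring 5 mm thick round the nut, 8 mm high above the seat. A socket too large passes over the nut but stops here, its mouth 8 mm above the seat.
- stop_button_top (a point): centre of the top of the round black push button (28 mm across, in a steel housing) on the unit's deck, 105 mm from the hub's axis along the unit's -y. Press straight down.
- stop_button (a joint): the button's travel in m: 0 when up, 0.006 fully down; a spring returns it, about 5 N holds it fully down.
- socket_s: smallest steel socket (mm), upright on the bench, mouth down. Origin: centre of the mouth, z up. Height 76: lower part 29 across up to 31, cone to 36, then a round neck 26 across up to 76 (grip it there). Hex bore 21 across flats, 24 deep, its flats facing the body's +-x and every 60 degrees from it. For a 19 nut. About 200 g.
- socket_m: middle steel socket (mm), upright on the bench, mouth down. Origin: centre of the mouth, z up. Height 76: lower part 36 across up to 31, cone to 36, then a round neck 26 across up to 76 (grip it there). Hex bore 26 across flats, 24 deep, its flats facing the body's +-x and every 60 degrees from it. For a 24 nut. About 270 g.
- socket_l: largest steel socket (mm), upright on the bench, mouth down. Origin: centre of the mouth, z up. Height 76: lower part 43 across up to 31, cone to 36, then a round neck 26 across up to 76 (grip it there). Hex bore 32 across flats, 24 deep, its flats facing the body's +-x and every 60 degrees from it. For a 30 nut. About 350 g.
- oil_bottle: bystander: white plastic bottle, 56 mm across, 150 mm tall; origin at its foot. Leave alone.
- wrench: bystander: steel wrench about 200 mm long lying on the bench; origin at its middle, underside. Leave alone.
- offcut: bystander: wooden offcut 90 x 45 x 28 mm on the bench; origin at the centre of its underside. Leave alone.
There are look-alikes about, which are no part of the job. What is shaped like the socket_l but green or turquoise is not meant.

How it is judged:
By the outcome, as a careful person would: the job done as asked, in the order asked, and still so for the second after the job is handed in, while the arm keeps its last pose, push and grip.
It also fails if it takes over 67 s, if anything falls off the work surface, if the arm or the gripper's body presses on something with over 40 N, if the wrist force passes 120 N, or if a joint passes its speed limit or range.

## Robot

A 6-joint arm with a two-finger parallel gripper is mounted at the origin on the work surface. World frame = base frame: x ahead of the robot, y to its left, z up, the work surface at z = 0. Lengths are in m, angles in rad, forces in N, time in s.
With the tool pointing down it reaches from about 0.375 to 0.975 m from the base axis. Payload 3.8 kg.
Tool frame: the origin (TCP) lies at the very end of the fingers, on their centre line; the grasp point (between the pads) lies env.tcp_to_grasp behind it (env.tcp_to_grasp is the distance from the TCP to the grasp point, in m); z points along the fingers, x is the direction in which the jaws open and shut, and the axes are right-handed (so a half turn about z gives the same grasp; the last joint's range is limited). The gripper opens to 88 mm and grips with 3 to 60 N. Pads are 18 mm wide; open, the fingers measure 123 mm over their backs; the gripper's body (75 mm by 187 mm) begins 45 mm behind the grasp point.
Start: joints at [1.069, 0.264, 1.604, -0, 1.274, -0.037], TCP at [0.303, 0.603, 0.239] pointing down, gripper open.
Joint ranges: [-2.63, 2.63], [-0.94, 2.18], [0.31, 2.57], [-1.31, 4.45], [0, 2.66], [-2.55, 2.55]. Speed limits (rad/s): [2.57, 2.57, 3.14, 3.14, 3.14, 3.14].

## Interface

Orientations are given as a rotation vector (axis times angle).
In Python, from station import env gives the robot as it stands.
- The arm moves only by the shell command python3 -m pendant 'ROWS' [FORCE]. ROWS is JSON, a list of rows, each an object of numbers: "dx", "dy", "dz": the shift along the tool's x, y, z in cm; "rx", "ry", "rz": the turn, a rotation vector about the tool's x, y, z in degrees; "jaw": the closure, from -1 (fully open) to 1 (shut). A call has 1 to 12 rows; each row shifts and turns the pose as measured when the row begins, along the tool's axes as they then stand; what a row does not reach is not made up. A row lasts 1/10 s, in which the tool goes at most 50 mm and 8.59 degrees, less where a joint would pass 70% of its speed; a pose out of reach is approached as far as the arm can. A call is refused whole if a number of a shift passes 5 or a number of a turn 8.59, either way. A call with a gripper value outside its range is refused whole. The fingers move at their own pace and stop on an object; FORCE is the grip in N (left out, the last holds). Time passes only in rows, so rows that do not move let the fingers close. It gives the time, the measured TCP pose, the force and the opening at its end, in the units of the state.
- env.get_state(): the state, without advancing time (a new reading comes with each control period).
- env.snapshot(name): name is "scene" or "top" or "wrist"; returns the picture (480x640x3 uint8, blue, green, red); there is no depth.
- env.get_calibration(name): a dict with "K" (3x3 intrinsics, pixels), "rvec" (rotation vector, rad) and "tvec" (3), from world to camera coordinates, as OpenCV has them; the wrist camera has in their place "mount" (4x4, takes a point from camera to tool coordinates, whose origin is the TCP and whose axes are the tool frame's). Camera axes: x right, y down, z forward; pixel columns grow to the right and rows downward; lengths in m; the calibration is good to about 2 mm. The wrist camera is an equidistant fisheye: a pixel r from the principal point sees the ray r / f radians off the axis. A picture is of the moment at which its call begins: read the wrist's pose just before it. get_calibration takes no time and is no camera call.
- env.job_done(): hands the job in, once; it reports no verdict.
The state is a dict: "clock": time; "qpos": joint angles; "qd": joint speeds; "joint_efforts": joint torques, N m; "position": TCP position; "tcp_rot": TCP orientation; "wrist_force": force on the tool from outside, world axes, zero at the start; "wrist_torque": the same for the moment, N m; "gripper_width": opening from 0.0 (shut) to 1.0 (fully open).
Only numpy, scipy, OpenCV 4.12 (cv2) and the standard library are available. Lean on these libraries where they do the work, as an engineer would, in place of code of your own. Each camera call takes 0.05 s, during which the arm holds its last target.

## Working session

There is one attempt and no reset: what is moved stays moved. The work goes in short steps, Python scripts to look and compute and a shell command to move; the robot and the scene stay as the last step left them, time stands still between calls to the robot, and variables do not carry over. Pictures are saved under pics/ and viewed, and the job is handed in when it is done.

```bash
ls; mkdir -p pics; python3 - <<'E'
from station import env
import cv2
for n in("scene","top","wrist"):
    cv2.imwrite(f"pics/{n}0.png",env.snapshot(n)); print(n,env.get_calibration(n))
print(env.get_state(),env.tcp_to_grasp)
E
```

```text
pics
scene {'K': array([[514.44901022,   0.        , 316.22508398],
       [  0.        , 514.44901022, 235.75136187],
       [  0.        ,   0.        ,   1.        ]]), 'rvec': array([ 2.29303735,  1.03194748, -0.33042293]), 'tvec': array([-0.2997961 , -0.36397808,  1.39865504])}
top {'K': array([[503.25240851,   0.        , 323.08842942],
       [  0.        , 503.25240851, 243.09114678],
       [  0.        ,   0.        ,   1.        ]]), 'rvec': array([ 2.15403505, -2.19851443,  0.07161344]), 'tvec': array([-0.13398378,  0.60801417,  0.97419454])}
wrist {'K': array([[371.64829954,   0.        , 317.60116078],
       [  0.        , 371.64829954, 239.753516  ],
       [  0.        ,   0.        ,   1.        ]]), 'mount': array([[ 9.99999741e-01,  5.64565770e-04, -4.46993091e-04,
        -1.51317774e-05],
       [-4.04317402e-04,  9.53865502e-01,  3.00233978e-01,
        -7.76993462e-02],
       [ 5.95873116e-04, -3.00233719e-01,  9.53865483e-01,
        -1.45591979e-01],
       [ 0.00000000e+00,  0.00000000e+00,  0.00000000e+00,
         1.00000000e+00]])}
{'clock': 0.15, 'qpos': array([ 1.06907178e+00,  2.64572975e-01,  1.60505106e+00, -5.65626229e-05,
        1.27369447e+00, -3.68986623e-02]), 'qd': array([ 0.00175812, -0.00329701, -0.00292581, -0.00088264,  0.00159491,
        0.00067064]), 'joint_efforts': array([-1.19849237e-04, -5.02841985e+01, -3.57471299e+01,  7.29135890e-02,
        2.48827762e-02, -9.10131371e-05]), 'position': array([0.30233465, 0.60289412, 0.23768381]), 'tcp_rot': array([ 2.67259173e+00,  1.64960801e+00, -2.31529915e-03]), 'wrist_force': array([ 0.04215064,  0.05981817, -1.05633607]), 'wrist_torque': array([-0.00645691, -0.02997934,  0.00288466]), 'gripper_width': 0.998821014199226} 0.0187
```

View pics/scene0.png

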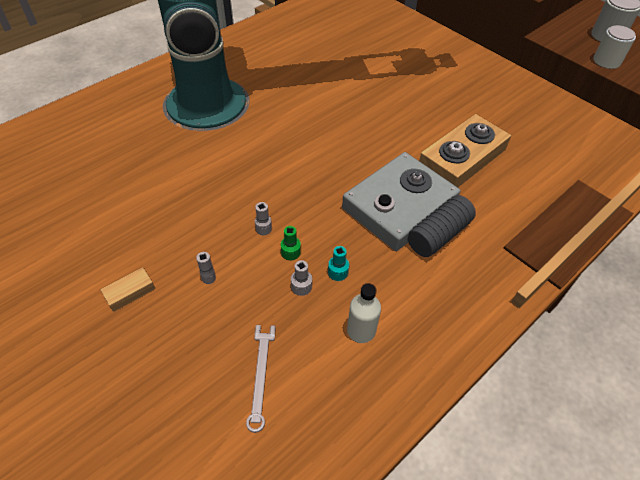

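View pics/top0.png

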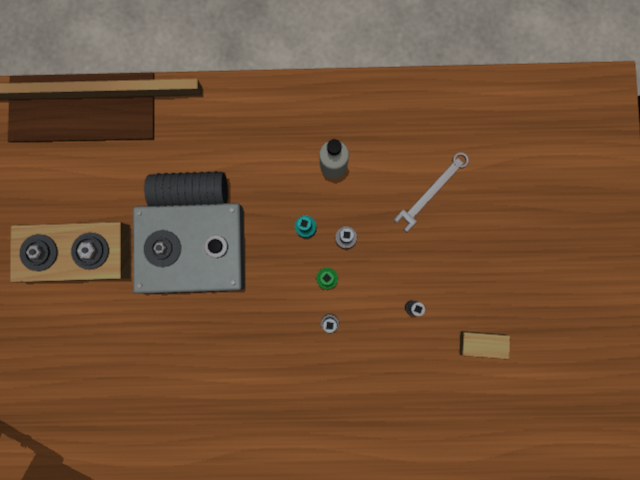

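View pics/wrist0.png

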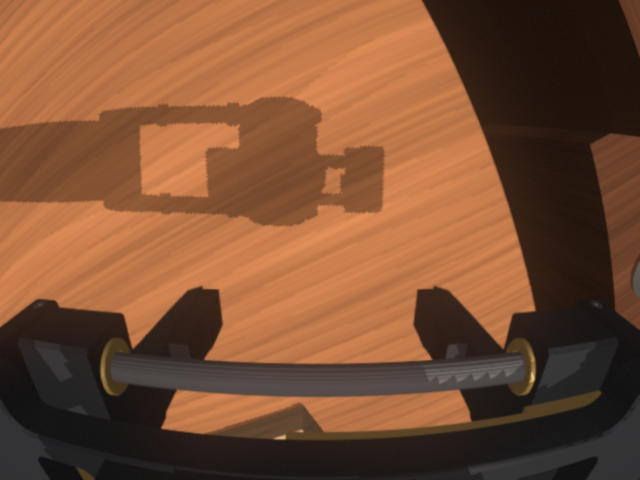

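```bash
python3 - <<'E'
import cv2,numpy as np
t=cv2.imread("pics/top0.png");s=cv2.imread("pics/scene0.png")
a=cv2.resize(t[195:300,130:250],None,fx=5,fy=5,interpolation=2)
cv2.imwrite("pics/z1.png",a)
cv2.imwrite("pics/z2.png",cv2.resize(t[205:340,290:430],None,fx=5.5,fy=4.4*1.25*.8,interpolation=2)[:600])
cv2.imwrite("pics/z2.png",cv2.resize(t[205:340,290:430],None,fx=4.4,fy=4.4,interpolation=2))
cv2.imwrite("pics/z3.png",cv2.resize(s[190:305,190:350],None,fx=5,fy=5,interpolation=2))
E
```

```text
(no output)
```

View pics/z1.png

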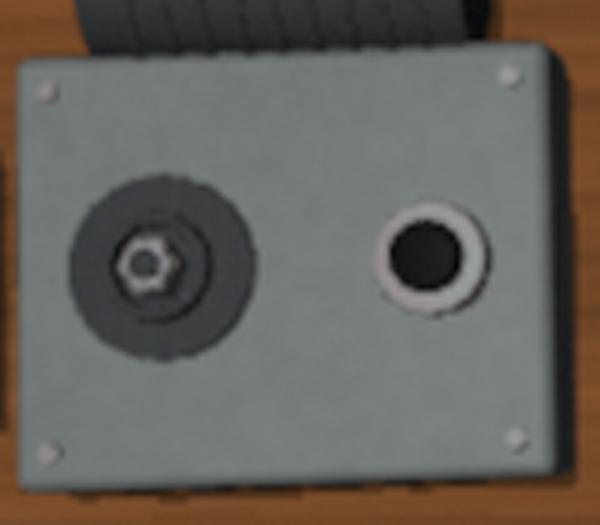

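View pics/z2.png

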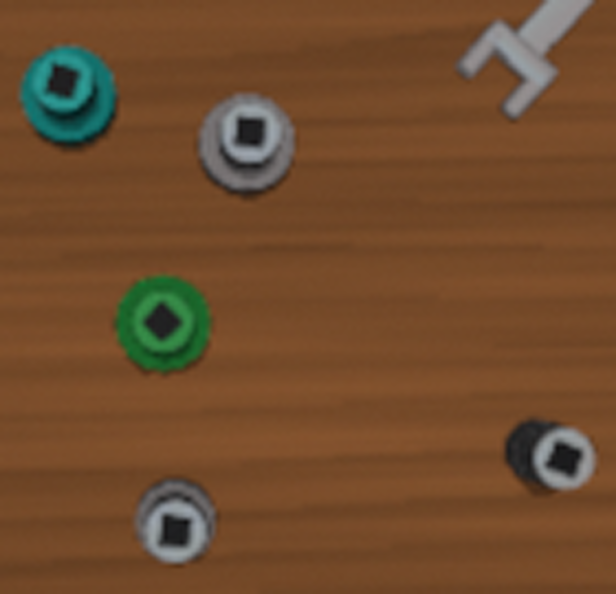

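View pics/z3.png

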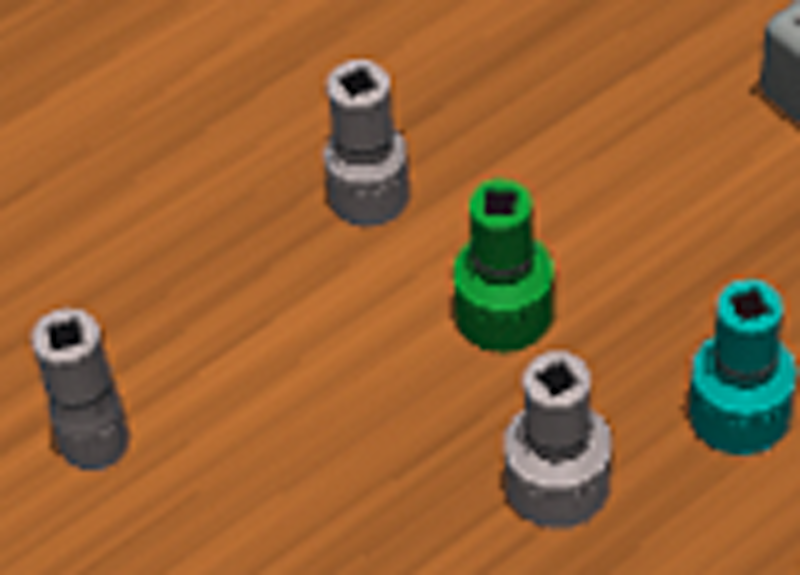

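```bash
cat > h.py <<'E'
import cv2,numpy as np
from station import env
from scipy.spatial.transform import Rotation as R
def ray(n,p):
    c=env.get_calibration(n);Rm=cv2.Rodrigues(c['rvec'])[0];C=-Rm.T@c['tvec']
    q=cv2.undistortPoints(np.array([[p]],float),c['K'],None)[0,0]
    return C,Rm.T@np.array([q[0],q[1],1])
def onz(n,p,z):
    C,d=ray(n,p);return C+d*(z-C[2])/d[2]
def proj(n,P):
    c=env.get_calibration(n);return cv2.projectPoints(np.array([P],float),c['rvec'],c['tvec'],c['K'],None)[0][0,0]
def blob(im,p,r,thr,dark=True):
    x,y=p;g=cv2.cvtColor(im,7-1)[y-r:y+r+1,x-r:x+r+1]
    m=((g<thr) if dark else (g>thr)).astype(np.uint8)
    n,l,st,ce=cv2.connectedComponentsWithStats(m)
    k=min(range(1,n),key=lambda i:np.hypot(*(ce[i]-r)) if st[i,4]>6 else 1e9)
    cs,_=cv2.findContours((l==k).astype(np.uint8),0,2)
    return ce[k]+[x-r,y-r],st[k,4],cv2.minAreaRect(cs[0])
def tri(p1,p2):
    C1,d1=ray('top',p1);C2,d2=ray('scene',p2)
    A=np.stack([d1,-d2],1);u=np.linalg.lstsq(A,C2-C1,rcond=None)[0]
    a,b=C1+d1*u[0],C2+d2*u[1];return (a+b)/2,np.linalg.norm(a-b)
def wproj(P,pos,rot):
    c=env.get_calibration('wrist');M=c['mount'];T=np.eye(4);T[:3,:3]=R.from_rotvec(rot).as_matrix();T[:3,3]=pos
    q=np.linalg.inv(T@M)@np.r_[P,1];r=np.hypot(q[0],q[1]);th=np.arctan2(r,q[2]);f=c['K'][0,0]
    return np.array([c['K'][0,2]+f*th*q[0]/r,c['K'][1,2]+f*th*q[1]/r])
def wray(p,pos,rot,z):
    c=env.get_calibration('wrist');M=c['mount'];T=np.eye(4);T[:3,:3]=R.from_rotvec(rot).as_matrix();T[:3,3]=pos
    v=np.array([p[0]-c['K'][0,2],p[1]-c['K'][1,2]]);r=np.linalg.norm(v);th=r/c['K'][0,0]
    d=np.r_[np.sin(th)*v/r,np.cos(th)];W=T@M;d=W[:3,:3]@d;o=W[:3,3]
    return o+d*(z-o[2])/d[2]
E
python3 - <<'E'
from h import *
t=cv2.imread("pics/top0.png");s=cv2.imread("pics/scene0.png")
# scene zoom px -> full
S=lambda x,y:(190+x/5,190+y/5)
for n,pt,ps in [("s",(418,309),S(66,333)),("m",(330,325),S(357,81)),("l",(347,235),S(557,379)),("g",(327,278),S(500,204)),("c",(304,223),S(750,305))]:
    a=blob(t,pt,7,70);b=blob(s,tuple(int(round(v)) for v in ps),7,80)
    print(n,a[0],a[1],a[2][2],b[0],b[1],"z76",onz('top',a[0],.076).round(4),onz('scene',b[0],.076).round(4),"tri",tri(a[0],b[0]))
bt=(130+425/5,195+256/5);ht=(130+163/5,195+268/5);st=(130+145/5,195+263/5)
print("btn",onz('top',bt,.06),blob(t,(215,246),12,50)[:2]);print("flange",onz('top',ht,.056),"stud",onz('top',st,.076))
c=[(130+x/5,195+y/5) for x,y in[(46,91),(509,75),(516,437),(49,452)]]
c=[onz('top',p,.05) for p in c];print(np.round(c,4))
e=c[0]-c[1];print("y axis deg",np.degrees(np.arctan2(e[1],e[0])),np.degrees(np.arctan2(*(c[3]-c[2])[[1,0]])),np.linalg.norm(e))
E
```

```text
s [417.89473684 308.94736842] 38 18.434947967529297 [202.48275862 256.5862069 ] 29 z76 [ 0.4751 -0.32    0.076 ] [ 0.476  -0.3204  0.076 ] tri (array([ 0.4750699 , -0.32013397,  0.07474846]), np.float64(0.0002492545965638346))
m [329.32432432 325.24324324] 37 90.0 [261.08333333 205.91666667] 24 z76 [ 0.4483 -0.1555  0.076 ] [ 0.4483 -0.1554  0.076 ] tri (array([ 0.44830046, -0.1554501 ,  0.07606782]), np.float64(1.0479529072465701e-05))
l [346.42857143 234.42857143] 35 90.0 [300.83333333 265.4       ] 30 z76 [ 0.6164 -0.1911  0.076 ] [ 0.6165 -0.1912  0.076 ] tri (array([ 0.61639773, -0.19108353,  0.07578521]), np.float64(3.571926591589745e-05))
g [326.46666667 277.75555556] 45 45.0 [289.81818182 229.90909091] 33 z76 [ 0.5361 -0.152   0.076 ] [ 0.5365 -0.1514  0.076 ] tri (array([ 0.53628945, -0.15167371,  0.07604672]), np.float64(0.0007283168791854687))
c [303.84615385 222.97435897] 39 90.0 [339.62162162 250.54054054] 37 z76 [ 0.6397 -0.1115  0.076 ] [ 0.6399 -0.1111  0.076 ] tri (array([ 0.63982399, -0.11137447,  0.07614509]), np.float64(0.0003950910592115165))
btn [0.60061383 0.05981646 0.06      ] (array([214.74666667, 245.79333333]), np.int32(150))
flange [0.59839905 0.1616196  0.056     ] stud [0.59895984 0.16178811 0.076     ]
[[0.6688 0.2096 0.05  ]
 [0.6711 0.0292 0.05  ]
 [0.531  0.0273 0.05  ]
 [0.5288 0.2073 0.05  ]]
y axis deg 90.74618475299843 90.68762942729802 0.18045373140578497
```

```bash
cat > st.py <<'E'
from h import *
def show(T=None,yaw=None):
    s=env.get_state();m=R.from_rotvec(s['tcp_rot']).as_matrix();y=np.degrees(np.arctan2(m[1,0],m[0,0]))
    print("t",round(s['clock'],2),"pos",s['position'].round(4),"yaw",y.round(2),"tilt",np.degrees(np.arccos(-m[2,2])).round(2),"F",s['wrist_force'].round(1),"w",round(s['gripper_width'],3),"q6",s['qpos'][5].round(2))
    if T is not None: print("d tool cm",(m.T@(np.array(T)-s['position'])*100).round(2))
    if yaw is not None: print("rz",round(y-yaw,2))
    return s
if __name__=="__main__":
    import sys;a=[float(v) for v in sys.argv[1:]]
    show(a[:3] if len(a)>=3 else None,a[3] if len(a)>3 else None)
E
python3 - <<'E'
from h import *
t=cv2.imread("pics/top0.png");s=cv2.imread("pics/scene0.png")
p=proj('scene',[.600,.0575,.065]);print(p)
b=blob(s,tuple(p.astype(int)),12,50);a=blob(t,(215,246),12,50);print(a[0],b[:2],tri(a[0],b[0]))
E
python3 -m pendant '[{"rz":7.9,"jaw":1},{"rz":7.9,"jaw":1},{"rz":7.9,"jaw":1},{"rz":7.9,"jaw":1},{"rz":7.9,"jaw":1},{"rz":7.9,"jaw":1},{"rz":7.9,"jaw":1},{"rz":7.9,"jaw":1}]' 20; python3 st.py .600 .057 .15 0
```

```text
[383.60690756 200.37087698]
[214.74666667 245.79333333] (array([384.35779817, 199.97247706]), np.int32(109)) (array([0.6008809 , 0.05885168, 0.06605416]), np.float64(0.00017866167676663556))
t 0.15 pos [0.3023 0.6029 0.2377] yaw 63.37 tilt 0.1 F [ 0.   0.1 -1.1] w 0.999 q6 -0.04
d tool cm [-35.44  51.08   8.83]
rz 63.37validation failed for argument at $[0]...
```

```bash
python3 -m pendant '[{"dx":0,"dy":0,"dz":0,"rx":0,"ry":0,"rz":7.9,"jaw":1}]' 20; python3 -m pendant '[{"rz":7.9}]'; python3 st.py
```

```text
clock: 0.25
position: [0.3022, 0.6027, 0.2371]
tcp_rot: [2.781, 1.458, -0.003]
wrist_force: [-0.2, -0.6, -0.0]
gripper_width: 0.931
t 0.25 pos [0.3022 0.6027 0.2371] yaw 55.32 tilt 0.15 F [-0.2 -0.6 -0. ] w 0.931 q6 0.1validation failed for argument at $[0]...
```

```bash
python3 -m pendant '[{"dx":0,"dy":0,"dz":0,"rx":0,"ry":0,"rz":7.9,"jaw":1},{"dx":0,"dy":0,"dz":0,"rx":0,"ry":0,"rz":7.9,"jaw":1},{"dx":0,"dy":0,"dz":0,"rx":0,"ry":0,"rz":7.9,"jaw":1},{"dx":0,"dy":0,"dz":0,"rx":0,"ry":0,"rz":7.9,"jaw":1},{"dx":0,"dy":0,"dz":0,"rx":0,"ry":0,"rz":7.9,"jaw":1},{"dx":0,"dy":0,"dz":0,"rx":0,"ry":0,"rz":7.9,"jaw":1},{"dx":0,"dy":0,"dz":0,"rx":0,"ry":0,"rz":7.9,"jaw":1}]'; python3 st.py .600 .057 .15 0
```

```text
clock: 0.95
position: [0.301, 0.6007, 0.2329]
tcp_rot: [3.132, -0.064, -0.007]
wrist_force: [0.0, -0.1, -0.5]
gripper_width: 0.298
t 0.95 pos [0.301  0.6007 0.2329] yaw -2.34 tilt 0.56 F [ 0.  -0.1 -0.5] w 0.298 q6 1.11
d tool cm [32.13 53.03  8.62]
rz -2.34
```

```bash
python3 -m pendant '[{"dx":2.6,"dy":4.2,"dz":0,"rx":0,"ry":0,"rz":-0.3,"jaw":1},{"dx":2.6,"dy":4.2,"dz":0,"rx":0,"ry":0,"rz":-0.3,"jaw":1},{"dx":2.6,"dy":4.2,"dz":0,"rx":0,"ry":0,"rz":-0.3,"jaw":1},{"dx":2.6,"dy":4.2,"dz":0,"rx":0,"ry":0,"rz":-0.3,"jaw":1},{"dx":2.6,"dy":4.2,"dz":0,"rx":0,"ry":0,"rz":-0.3,"jaw":1},{"dx":2.6,"dy":4.2,"dz":0,"rx":0,"ry":0,"rz":-0.3,"jaw":1},{"dx":2.6,"dy":4.2,"dz":0,"rx":0,"ry":0,"rz":-0.3,"jaw":1},{"dx":2.6,"dy":4.2,"dz":0,"rx":0,"ry":0,"rz":-0.3,"jaw":1}]'; python3 st.py .600 .057 .15 0
```

```text
clock: 1.75
position: [0.5002, 0.2575, 0.2309]
tcp_rot: [3.132, 0.016, -0.012]
wrist_force: [0.7, 0.1, -0.0]
gripper_width: 0.011
t 1.75 pos [0.5002 0.2575 0.2309] yaw 0.6 tilt 0.7 F [ 0.7  0.1 -0. ] w 0.011 q6 0.43
d tool cm [ 9.83 20.08  8.2 ]
rz 0.6
```

```bash
python3 -m pendant '[{"dx":2.5,"dy":4.0,"dz":0,"rx":0,"ry":0,"rz":0,"jaw":1},{"dx":2.5,"dy":4.0,"dz":0,"rx":0,"ry":0,"rz":0,"jaw":1},{"dx":2.5,"dy":4.0,"dz":0,"rx":0,"ry":0,"rz":0,"jaw":1},{"dx":2.0,"dy":3.5,"dz":0,"rx":0,"ry":0,"rz":0,"jaw":1},{"dx":0,"dy":1.5,"dz":0,"rx":0,"ry":0,"rz":0,"jaw":1},{"dx":0,"dy":0,"dz":0,"rx":0,"ry":0,"rz":0,"jaw":1}]'; python3 - <<'E'
from st import *
s=show([.6,.057,.08],0)
cv2.imwrite("pics/w1.png",env.snapshot("wrist"))
for P in([.5987,.1617,.076],[.6,.0567,.066]):print(wproj(P,s['position'],s['tcp_rot']))
E
```

```text
clock: 2.35
position: [0.6009, 0.075, 0.2301]
tcp_rot: [3.131, 0.005, -0.014]
wrist_force: [-0.8, 0.3, -0.3]
gripper_width: 0.008
t 2.35 pos [0.6009 0.075  0.2301] yaw 0.18 tilt 0.8 F [-0.8  0.3 -0.3] w 0.008 q6 0.09
d tool cm [ 0.04  1.64 15.03]
rz 0.18
[316.85835464 113.04437276]
[318.10924357 235.9833827 ]
```

View pics/w1.png

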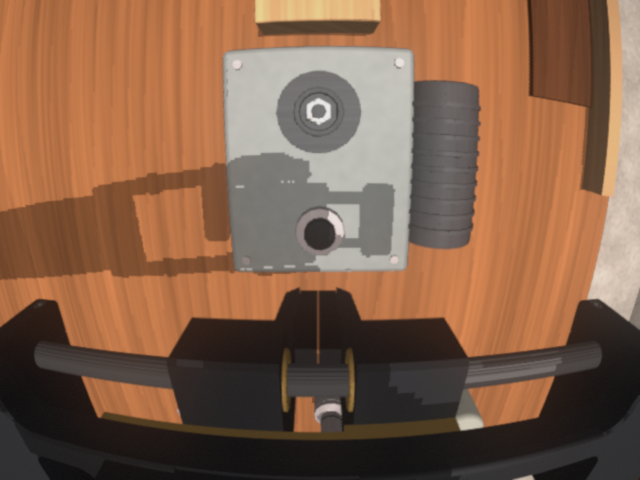

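```bash
python3 - <<'E'
from st import *
s=env.get_state();im=cv2.imread("pics/w1.png")
b=blob(im,(320,232),22,45);print(b[:2],wray(b[0],s['position'],s['tcp_rot'],.066))
print(wray((318.5,111),s['position'],s['tcp_rot'],.076))
cv2.imwrite("pics/w1z.png",cv2.resize(im[60:160,260:380],None,fx=5,fy=5,interpolation=2))
E
python3 -m pendant '[{"dx":0,"dy":1.7,"dz":4,"rx":0.4,"ry":0,"rz":0.2,"jaw":1},{"dx":0,"dy":0,"dz":4,"rx":0.4,"ry":0,"rz":0,"jaw":1},{"dx":0,"dy":0,"dz":3,"rx":0,"ry":0,"rz":0,"jaw":1},{"dx":0,"dy":0,"dz":2,"rx":0,"ry":0,"rz":0,"jaw":1},{"dx":0,"dy":0,"dz":0,"rx":0,"ry":0,"rz":0,"jaw":1}]'; python3 st.py .6005 .0575 .066 0
```

```text
clock: 2.9
position: [0.598, 0.0676, 0.0988]
tcp_rot: [-3.133, -0.012, 0.008]
wrist_force: [-0.2, -0.7, -1.1]
gripper_width: 0.005
t 2.9 pos [0.598  0.0676 0.0988] yaw 0.42 tilt 0.56 F [-0.2 -0.7 -1.1] w 0.005 q6 0.05
d tool cm [0.26 1.04 3.27]
rz 0.42Traceback (most recent call last):
  File "<stdin>", line 3, in <module>
  File "h.py", line 16, in blob
    k=min(range(1,n),key=lambda i:np.hypot(*(ce[i]-r)) if st[i,4]>6 else 1e9)
ValueError: min() iterable argument is empty
```

```bash
python3 -m pendant '[{"dx":0.26,"dy":1.0,"dz":0.9,"rx":-0.3,"ry":0,"rz":0.3,"jaw":1},{"dx":0,"dy":0,"dz":0.7,"rx":0,"ry":0,"rz":0,"jaw":1},{"dx":0,"dy":0,"dz":0,"rx":0,"ry":0,"rz":0,"jaw":1}]'; python3 st.py .6005 .0575 .066 0
```

```text
clock: 3.2
position: [0.6013, 0.0603, 0.0841]
tcp_rot: [-3.138, -0.009, 0.003]
wrist_force: [0.5, -0.4, 0.6]
gripper_width: 0.006
t 3.2 pos [0.6013 0.0603 0.0841] yaw 0.33 tilt 0.24 F [ 0.5 -0.4  0.6] w 0.006 q6 0.05
d tool cm [-0.08  0.29  1.8 ]
rz 0.33
```

```bash
python3 -m pendant '[{"dx":-0.05,"dy":0.3,"dz":0.8,"rx":0,"ry":0,"rz":0,"jaw":1},{"dx":0,"dy":0,"dz":0.6,"rx":0,"ry":0,"rz":0,"jaw":1},{"dx":0,"dy":0,"dz":0.3,"rx":0,"ry":0,"rz":0,"jaw":1}]'; python3 st.py .6005 .0575 .066 0;python3 -m pendant '[{"dx":0,"dy":0,"dz":0.3,"rx":0,"ry":0,"rz":0,"jaw":1}]'; python3 -m pendant '[{"dx":0,"dy":0,"dz":0.3,"rx":0,"ry":0,"rz":0,"jaw":1}]'
```

```text
clock: 3.5
position: [0.6031, 0.0575, 0.0692]
tcp_rot: [-3.137, -0.009, -0.005]
wrist_force: [-1.3, 2.0, 3.0]
gripper_width: 0.005
t 3.5 pos [0.6031 0.0575 0.0692] yaw 0.31 tilt 0.3 F [-1.3  2.   3. ] w 0.005 q6 0.04
d tool cm [-0.26  0.    0.32]
rz 0.31
clock: 3.6
position: [0.6032, 0.0575, 0.0665]
tcp_rot: [-3.137, -0.008, -0.005]
wrist_force: [-1.9, 0.7, 4.7]
gripper_width: 0.006
clock: 3.7
position: [0.6033, 0.0575, 0.066]
tcp_rot: [-3.137, -0.008, -0.004]
wrist_force: [-12.3, 0.5, 29.0]
gripper_width: 0.004
```

```bash
python3 -m pendant '[{"dx":0,"dy":0,"dz":0.05,"rx":0,"ry":0,"rz":0,"jaw":1}]'; python3 -m pendant '[{"dx":0,"dy":0,"dz":-1,"rx":0,"ry":0,"rz":0,"jaw":1},{"dx":0,"dy":0,"dz":-3,"rx":0,"ry":0,"rz":0,"jaw":1},{"dx":0,"dy":0,"dz":-5,"rx":0,"ry":0,"rz":0,"jaw":1},{"dx":-0.8,"dy":4.6,"dz":-1.5,"rx":0,"ry":0,"rz":0,"jaw":1},{"dx":-0.8,"dy":4.6,"dz":0,"rx":0,"ry":0,"rz":0,"jaw":0},{"dx":-1,"dy":4.7,"dz":0,"rx":0,"ry":0,"rz":0,"jaw":-1},{"dx":-1,"dy":4.7,"dz":0,"rx":0,"ry":0,"rz":0,"jaw":-1},{"dx":-1,"dy":4.7,"dz":0,"rx":0,"ry":0,"rz":0,"jaw":-1},{"dx":-2,"dy":4.5,"dz":0,"rx":0,"ry":0,"rz":0,"jaw":-1},{"dx":-1,"dy":0,"dz":0,"rx":0,"ry":0,"rz":0,"jaw":-1}]'; python3 st.py .475 -.32 .15 0
```

```text
clock: 3.8
position: [0.6036, 0.0576, 0.0671]
tcp_rot: [-3.137, -0.008, -0.004]
wrist_force: [-1.7, 0.1, 3.9]
gripper_width: 0.005
clock: 4.8
position: [0.5332, -0.2306, 0.181]
tcp_rot: [3.14, 0.018, 0.027]
wrist_force: [-0.9, 0.4, -0.1]
gripper_width: 0.525
t 4.8 pos [ 0.5332 -0.2306  0.181 ] yaw 0.67 tilt 0.99 F [-0.9  0.4 -0.1] w 0.525 q6 -0.47
d tool cm [-5.97  8.86  3.01]
rz 0.67
```

```bash
cat >> h.py <<'E'
def err(rot,yaw):
    D=R.from_euler('z',yaw,degrees=True)*R.from_euler('x',180,degrees=True)
    return np.degrees((R.from_rotvec(rot).inv()*D).as_rotvec()).round(2)
E
sed -i "s/print(\"rz\",round(y-yaw,2))/print('rxyz',err(s['tcp_rot'],yaw))/" st.py
python3 - <<'E'
from st import *
s=show([.475,-.32,.15],0)
im=env.snapshot("wrist");cv2.imwrite("pics/w2.png",im)
print(wproj([.475,-.32,.076],s['position'],s['tcp_rot']))
E
```

```text
t 4.8 pos [ 0.5332 -0.2306  0.181 ] yaw 0.67 tilt 0.99 F [-0.9  0.4 -0.1] w 0.525 q6 -0.47
d tool cm [-5.97  8.86  3.01]
rxyz [ 0.1  -0.99  0.67]
[241.94578461 343.00171195]
```

View pics/w2.png

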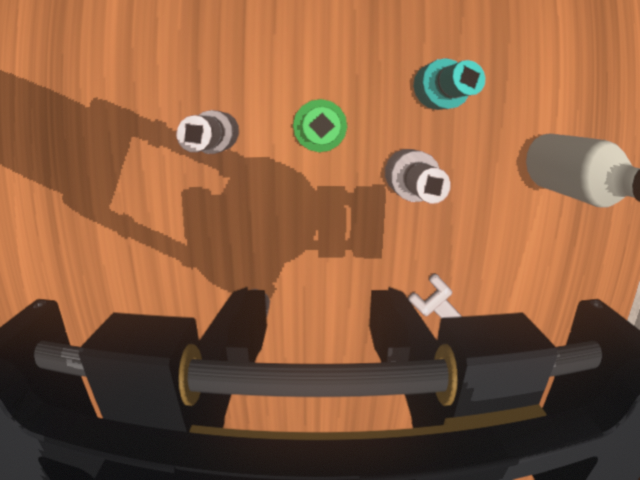

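```bash
python3 -m pendant '[{"dx":-1.4,"dy":4.2,"dz":0,"rx":0,"ry":-0.3,"rz":0.2,"jaw":-1},{"dx":-1.4,"dy":4.2,"dz":0,"rx":0,"ry":-0.3,"rz":0.2,"jaw":-1},{"dx":-1.4,"dy":4.2,"dz":0,"rx":0,"ry":-0.3,"rz":0.2,"jaw":-1},{"dx":-1.4,"dy":4,"dz":0,"rx":0,"ry":0,"rz":0,"jaw":-1},{"dx":0,"dy":0,"dz":0,"rx":0,"ry":0,"rz":0,"jaw":-1}]'; 
python3 - <<'E'
from st import *
s=show([.475,-.32,.15],0)
im=env.snapshot("wrist")
p=wproj([.475,-.32,.076],s['position'],s['tcp_rot']);print(p,wproj([.475,-.32,0],s['position'],s['tcp_rot']))
x,y=p.astype(int)
cv2.imwrite("pics/w3.png",cv2.resize(im[max(0,y-60):y+60,x-60:x+60],None,fx=5,fy=5,interpolation=2))
cv2.imwrite("pics/w3f.png",im)
E
```

```text
clock: 5.35
position: [0.479, -0.3938, 0.1808]
tcp_rot: [-3.14, -0.012, -0.005]
wrist_force: [0.2, 0.4, 0.1]
gripper_width: 0.995
t 5.35 pos [ 0.479  -0.3938  0.1808] yaw 0.44 tilt 0.21 F [0.2 0.4 0.1] w 0.995 q6 -0.74
d tool cm [-0.35 -7.37  3.09]
rxyz [-0.11 -0.18  0.44]
[311.858696   132.40853148] [313.0055084  131.10403165]
```

View pics/w3.png

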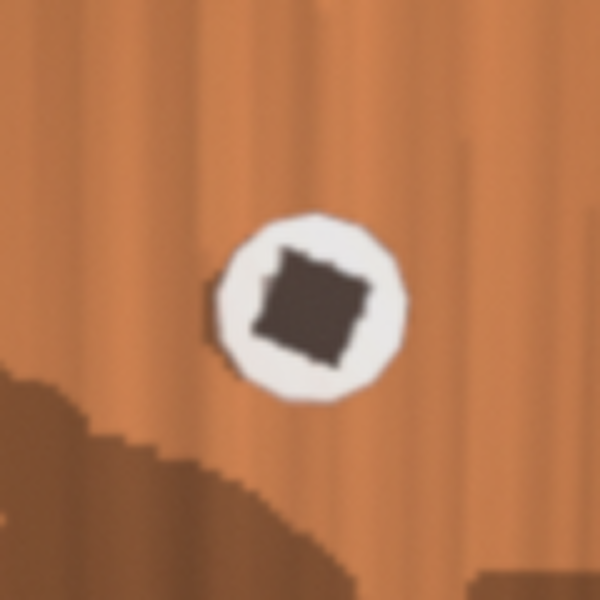

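```bash

python3 - <<'E'
from st import *
s=show([.475,-.32,.039],0)
im=cv2.imread("pics/w3f.png")
b=blob(im,(312,132),14,110);print(b,wray(b[0],s['position'],s['tcp_rot'],.076))
E
python3 -m pendant '[{"dx":-0.2,"dy":-4,"dz":0,"rx":0,"ry":0,"rz":0,"jaw":-1},{"dx":0,"dy":-3.4,"dz":0,"rx":0,"ry":0,"rz":0.4,"jaw":-1},{"dx":0,"dy":0,"dz":2.0,"rx":0,"ry":0,"rz":0,"jaw":-1},{"dx":0,"dy":0,"dz":2,"rx":0,"ry":0,"rz":0,"jaw":-1},{"dx":0,"dy":0,"dz":2,"rx":0,"ry":0,"rz":0,"jaw":-1},{"dx":0,"dy":0,"dz":0,"rx":0,"ry":0,"rz":0,"jaw":-1}]';python3 st.py .475 -.32 .042 0
```

```text
t 5.4 pos [ 0.4797 -0.3915  0.1806] yaw 0.47 tilt 0.3 F [-0.7 -0.  -0.1] w 0.998 q6 -0.74
d tool cm [-0.46 -7.1  14.19]
rxyz [-0.23 -0.19  0.47]
(array([312.7866242 , 133.15923567]), np.int32(314), ((14.629310607910156, 15.198277473449707), (18.120288848876953, 17.72637176513672), 23.198591232299805)) [ 0.47630564 -0.3180534   0.076     ]
clock: 6.0
position: [0.4827, -0.302, 0.1203]
tcp_rot: [-3.133, -0.014, -0.012]
wrist_force: [-0.5, 0.9, -0.6]
gripper_width: 1.0
t 6.0 pos [ 0.4827 -0.302   0.1203] yaw 0.52 tilt 0.65 F [-0.5  0.9 -0.6] w 1.0 q6 -0.63
d tool cm [-0.84  1.86  7.81]
rxyz [-0.5  -0.42  0.53]
```

```bash

python3 -m pendant '[{"dx":-0.8,"dy":1.8,"dz":0,"rx":-0.4,"ry":-0.4,"rz":0.5,"jaw":-1},{"dx":0,"dy":0,"dz":0,"rx":0,"ry":0,"rz":0,"jaw":-1},{"dx":0,"dy":0,"dz":0,"rx":0,"ry":0,"rz":0,"jaw":-1}]';python3 st.py .475 -.32 .042 0
```

```text
clock: 6.3
position: [0.4766, -0.3183, 0.122]
tcp_rot: [-3.14, -0.006, -0.002]
wrist_force: [-0.4, -0.4, 0.5]
gripper_width: 1.003
t 6.3 pos [ 0.4766 -0.3183  0.122 ] yaw 0.22 tilt 0.11 F [-0.4 -0.4  0.5] w 1.003 q6 -0.64
d tool cm [-0.17  0.18  8.  ]
rxyz [-0.06 -0.09  0.22]
```

```bash

python3 -m pendant '[{"dx":-0.15,"dy":0.18,"dz":2.5,"rx":0,"ry":0,"rz":0.2,"jaw":-1},{"dx":0,"dy":0,"dz":2.5,"rx":0,"ry":0,"rz":0,"jaw":-1},{"dx":0,"dy":0,"dz":1.5,"rx":0,"ry":0,"rz":0,"jaw":-1},{"dx":0,"dy":0,"dz":0,"rx":0,"ry":0,"rz":0,"jaw":-1}]';python3 st.py .475 -.32 .042 0
```

```text
clock: 6.7
position: [0.4791, -0.3231, 0.0607]
tcp_rot: [3.137, -0.003, 0.016]
wrist_force: [-0.3, -0.4, 0.6]
gripper_width: 1.002
t 6.7 pos [ 0.4791 -0.3231  0.0607] yaw -0.1 tilt 0.64 F [-0.3 -0.4  0.6] w 1.002 q6 -0.64
d tool cm [-0.43 -0.32  1.86]
rxyz [ 0.25 -0.59 -0.1 ]
```

```bash

python3 -m pendant '[{"dx":-0.4,"dy":-0.3,"dz":0.9,"rx":0.2,"ry":-0.5,"rz":-0.1,"jaw":-1},{"dx":0,"dy":0,"dz":0.8,"rx":0,"ry":0,"rz":0,"jaw":-1},{"dx":0,"dy":0,"dz":0,"rx":0,"ry":0,"rz":0,"jaw":-1}]';python3 st.py .475 -.32 .042 0
```

```text
clock: 7.0
position: [0.4763, -0.3209, 0.0447]
tcp_rot: [3.139, -0.0, 0.005]
wrist_force: [0.1, -0.5, -1.0]
gripper_width: 0.999
t 7.0 pos [ 0.4763 -0.3209  0.0447] yaw -0.01 tilt 0.23 F [ 0.1 -0.5 -1. ] w 0.999 q6 -0.64
d tool cm [-0.13 -0.09  0.27]
rxyz [ 0.13 -0.19 -0.01]
```

```bash

python3 -m pendant '[{"dx":-0.1,"dy":-0.1,"dz":0.2,"rx":0.1,"ry":-0.2,"rz":0,"jaw":-1},{"dx":0,"dy":0,"dz":0,"rx":0,"ry":0,"rz":0,"jaw":1},{"dx":0,"dy":0,"dz":0,"rx":0,"ry":0,"rz":0,"jaw":1},{"dx":0,"dy":0,"dz":0,"rx":0,"ry":0,"rz":0,"jaw":1},{"dx":0,"dy":0,"dz":0,"rx":0,"ry":0,"rz":0,"jaw":1},{"dx":0,"dy":0,"dz":0,"rx":0,"ry":0,"rz":0,"jaw":1},{"dx":0,"dy":0,"dz":0,"rx":0,"ry":0,"rz":0,"jaw":1},{"dx":0,"dy":0,"dz":0,"rx":0,"ry":0,"rz":0,"jaw":1},{"dx":0,"dy":0,"dz":0,"rx":0,"ry":0,"rz":0,"jaw":1},{"dx":0,"dy":0,"dz":0,"rx":0,"ry":0,"rz":0,"jaw":1}]' 40;python3 st.py .475 -.32 .042 0
```

```text
clock: 8.0
position: [0.4766, -0.3209, 0.0447]
tcp_rot: [3.139, -0.0, 0.004]
wrist_force: [-0.6, 0.4, 0.3]
gripper_width: 0.278
t 8.0 pos [ 0.4766 -0.3209  0.0447] yaw -0.01 tilt 0.21 F [-0.6  0.4  0.3] w 0.278 q6 -0.63
d tool cm [-0.16 -0.09  0.27]
rxyz [ 0.15 -0.15 -0.01]
```

```bash

python3 -m pendant '[{"dx":0,"dy":0,"dz":-2,"rx":0,"ry":0,"rz":0,"jaw":1},{"dx":0,"dy":0,"dz":-4,"rx":0,"ry":0,"rz":0,"jaw":1},{"dx":0,"dy":0,"dz":-4,"rx":0,"ry":0,"rz":0,"jaw":1},{"dx":0,"dy":0,"dz":-2,"rx":0,"ry":0,"rz":0,"jaw":1},{"dx":0,"dy":0,"dz":0,"rx":0,"ry":0,"rz":0,"jaw":1}]';python3 st.py .5987 .1617 .19 -5
python3 - <<'E'
from h import *
im=env.snapshot("scene");p=proj('scene',[.476,-.32,.12]).astype(int);cv2.imwrite("pics/s2.png",cv2.resize(im[p[1]-60:p[1]+60,p[0]-80:p[0]+80],None,fx=5,fy=5))
E
```

```text
clock: 8.5
position: [0.4735, -0.3185, 0.1643]
tcp_rot: [-3.138, 0.0, 0.008]
wrist_force: [0.7, -0.9, -0.4]
gripper_width: 0.271
t 8.5 pos [ 0.4735 -0.3185  0.1643] yaw -0.02 tilt 0.34 F [ 0.7 -0.9 -0.4] w 0.271 q6 -0.63
d tool cm [ 12.49 -48.03  -2.48]
rxyz [-0.16  0.3   4.98]
```

View pics/s2.png

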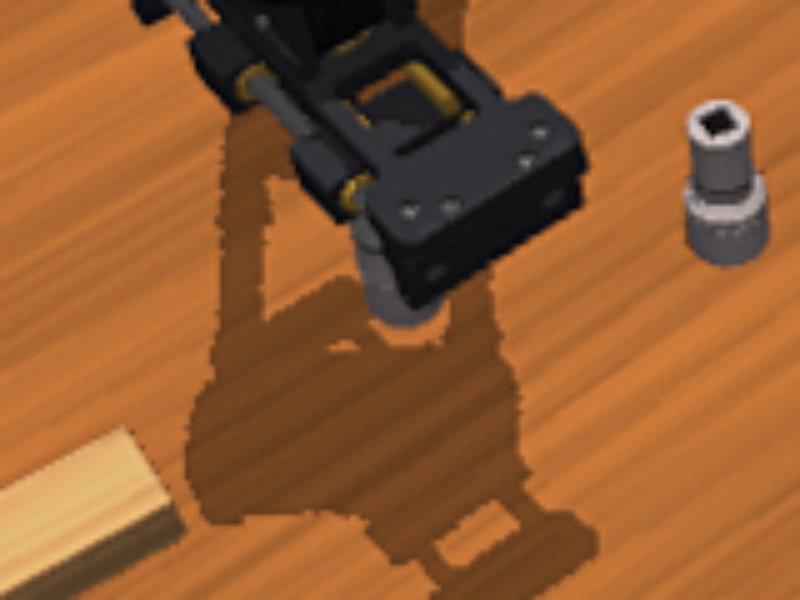

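```bash

python3 -m pendant '[{"dx":0.5,"dy":-2,"dz":-2,"rx":0,"ry":0,"rz":0.5,"jaw":1},{"dx":1,"dy":-4,"dz":0,"rx":0,"ry":0,"rz":0.5,"jaw":1},{"dx":1,"dy":-4,"dz":0,"rx":0,"ry":0,"rz":0.5,"jaw":1},{"dx":1,"dy":-4,"dz":0,"rx":0,"ry":0,"rz":0.5,"jaw":1},{"dx":1,"dy":-4,"dz":0,"rx":0,"ry":0,"rz":0.5,"jaw":1},{"dx":1,"dy":-4,"dz":0,"rx":0,"ry":0,"rz":0.5,"jaw":1},{"dx":1,"dy":-4,"dz":0,"rx":0,"ry":0,"rz":0.5,"jaw":1},{"dx":1,"dy":-4,"dz":0,"rx":0,"ry":0,"rz":0.5,"jaw":1},{"dx":1,"dy":-4,"dz":0,"rx":0,"ry":0,"rz":0.5,"jaw":1},{"dx":0.5,"dy":-2,"dz":0,"rx":0,"ry":0,"rz":0,"jaw":1},{"dx":0,"dy":0,"dz":0,"rx":0,"ry":0,"rz":0,"jaw":1}]';python3 st.py .5987 .1617 .19 -5
```

```text
clock: 9.65
position: [0.5682, 0.0527, 0.1573]
tcp_rot: [-3.128, 0.137, 0.065]
wrist_force: [1.0, -0.5, -2.4]
gripper_width: 0.278
t 9.65 pos [0.5682 0.0527 0.1573] yaw -4.99 tilt 2.44 F [ 1.  -0.5 -2.4] w 0.278 q6 0.12
d tool cm [  1.95 -11.15  -3.27]
rxyz [-0.44  2.4   0.  ]
```

```bash

python3 -m pendant '[{"dx":0.5,"dy":-3.5,"dz":-1.5,"rx":-0.2,"ry":1,"rz":0,"jaw":1},{"dx":0.5,"dy":-3.5,"dz":0,"rx":-0.2,"ry":1,"rz":0,"jaw":1},{"dx":0.5,"dy":-2,"dz":0,"rx":0,"ry":0,"rz":0,"jaw":1},{"dx":0,"dy":0,"dz":0,"rx":0,"ry":0,"rz":0,"jaw":1},{"dx":0,"dy":0,"dz":0,"rx":0,"ry":0,"rz":0,"jaw":1}]';python3 st.py .5987 .1617 .13 -5
```

```text
clock: 10.15
position: [0.5857, 0.1386, 0.1613]
tcp_rot: [3.132, -0.138, -0.036]
wrist_force: [0.0, 0.0, -2.0]
gripper_width: 0.277
t 10.15 pos [0.5857 0.1386 0.1613] yaw -5.04 tilt 1.36 F [ 0.  0. -2.] w 0.277 q6 0.28
d tool cm [ 1.16 -2.44  3.08]
rxyz [ 0.4   1.3  -0.04]
```

```bash

python3 -m pendant '[{"dx":1.1,"dy":-2.4,"dz":1,"rx":0.3,"ry":1.2,"rz":0,"jaw":1},{"dx":0,"dy":0,"dz":0,"rx":0,"ry":0,"rz":0,"jaw":1},{"dx":0,"dy":0,"dz":0,"rx":0,"ry":0,"rz":0,"jaw":1}]';python3 st.py .5987 .161 .125 -5
python3 - <<'E'
from h import *
im=env.snapshot("wrist");cv2.imwrite("pics/w4.png",im)
E
```

```text
clock: 10.45
position: [0.5966, 0.1563, 0.1476]
tcp_rot: [3.133, -0.143, -0.011]
wrist_force: [0.1, -0.1, -1.4]
gripper_width: 0.278
t 10.45 pos [0.5966 0.1563 0.1476] yaw -5.24 tilt 0.49 F [ 0.1 -0.1 -1.4] w 0.278 q6 0.31
d tool cm [ 0.19 -0.5   2.26]
rxyz [ 0.32  0.37 -0.24]
```

View pics/w4.png

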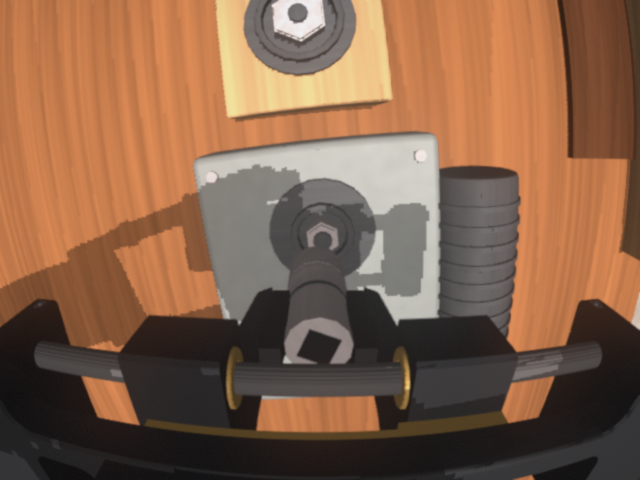

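```bash
python3 - <<'E'
from h import *
s=env.get_state();print(s['position'])
for p in [(322,239),(322,238)]:print(wray(p,s['position'],s['tcp_rot'],.076))
print(wproj([.5987,.1617,.076],s['position'],s['tcp_rot']))
im=cv2.imread("pics/w4.png");cv2.imwrite("pics/w4z.png",cv2.resize(im[170:290,260:390],None,fx=5,fy=5,interpolation=2))
E
```

```text
[0.59632851 0.15625678 0.14744705]
[0.59952141 0.16545502 0.076     ]
[0.59957767 0.16609439 0.076     ]
[321.20428828 244.90505636]
```

View pics/w4z.png

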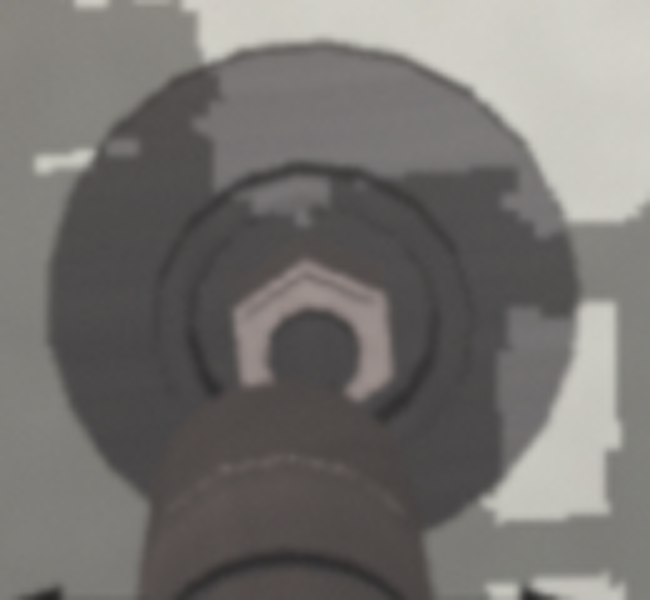

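```bash
python3 - <<'E'
from h import *
s=env.get_state();m=R.from_rotvec(s['tcp_rot']).as_matrix();P=s['position']+m@[0,0,-.0313]
print(wproj(P,s['position'],s['tcp_rot']))
print("flange",wray((322.8,231),s['position'],s['tcp_rot'],.056))
im=cv2.imread("pics/w4.png");print(blob(im,(320,346),22,60)[:2])
cv2.imwrite("pics/w4y.png",cv2.resize(im[300:390,250:390],None,fx=5,fy=5,interpolation=2))
sc=cv2.imread("pics/scene0.png");p=proj('scene',[.599,.1617,.076]);print(p,proj('scene',[.599,.1652,.076]))
x,y=417,178
cv2.imwrite("pics/s0h.png",cv2.resize(sc[y-25:y+25,x-30:x+30],None,fx=12,fy=12,interpolation=2))
E
```

```text
[316.94146333 348.38487463]
flange [0.60004655 0.16458588 0.056     ]
(array([318.71519563, 350.79253867]), np.int32(1099))
[416.34756319 173.65748625] [417.39478528 172.91514589]
```

View pics/w4y.png

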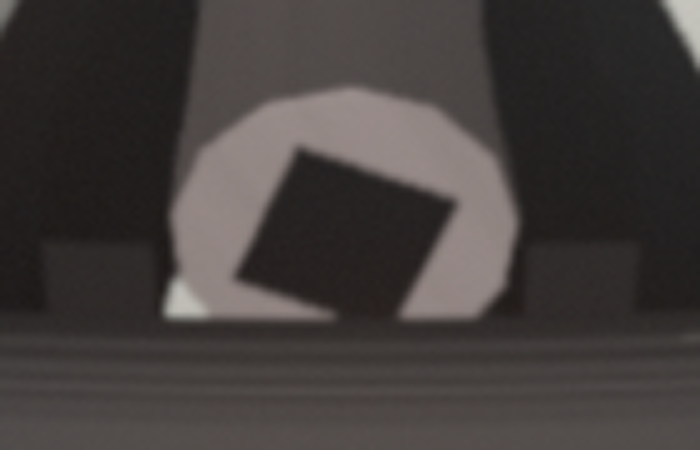

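View pics/s0h.png

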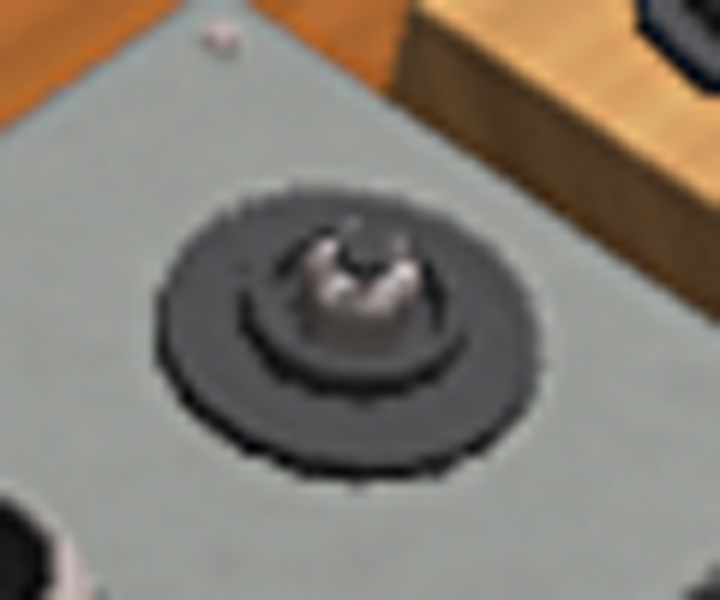

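```bash

python3 -m pendant '[{"dx":0.2,"dy":-0.7,"dz":0.8,"rx":0.3,"ry":0.4,"rz":-0.2,"jaw":1},{"dx":0,"dy":0,"dz":0.3,"rx":0,"ry":0,"rz":0,"jaw":1},{"dx":0,"dy":0,"dz":0,"rx":0,"ry":0,"rz":0,"jaw":1}]';python3 st.py .599 .163 .122 -5

```

```text
clock: 10.8
position: [0.5987, 0.1608, 0.1357]
tcp_rot: [3.138, -0.142, 0.0]
wrist_force: [-0.3, 0.4, -1.4]
gripper_width: 0.275
t 10.8 pos [0.5987 0.1608 0.1357] yaw -5.19 tilt 0.03 F [-0.3  0.4 -1.4] w 0.275 q6 0.31
d tool cm [ 0.01 -0.23  1.37]
rxyz [ 0.03 -0.01 -0.19]
```

```bash

python3 -m pendant '[{"dx":0.05,"dy":-0.3,"dz":0.8,"rx":0,"ry":0,"rz":-0.2,"jaw":1},{"dx":0,"dy":0,"dz":0.2,"rx":0,"ry":0,"rz":0,"jaw":1},{"dx":0,"dy":0,"dz":0,"rx":0,"ry":0,"rz":0,"jaw":1}]';
python3 - <<'E'
from st import *
s=show([.599,.163,.122],-5)
im=env.snapshot("wrist");cv2.imwrite("pics/w5.png",cv2.resize(im[190:370,260:390],None,fx=3.3,fy=3.3,interpolation=2))
E
```

```text
clock: 11.1
position: [0.5995, 0.1636, 0.1249]
tcp_rot: [3.138, -0.137, 0.0]
wrist_force: [0.3, -0.4, -1.8]
gripper_width: 0.28
t 11.1 pos [0.5995 0.1636 0.1249] yaw -4.98 tilt 0.04 F [ 0.3 -0.4 -1.8] w 0.28 q6 0.31
d tool cm [-0.04  0.07  0.29]
rxyz [ 0.04 -0.01  0.02]
```

View pics/w5.png

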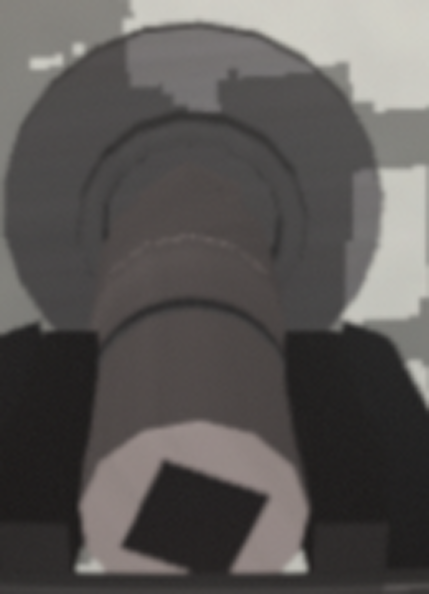

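```bash

python3 -m pendant '[{"dx":0,"dy":0,"dz":0.4,"rx":0,"ry":0,"rz":0,"jaw":1}]';python3 -m pendant '[{"dx":0,"dy":0,"dz":0.3,"rx":0,"ry":0,"rz":0,"jaw":1}]';python3 -m pendant '[{"dx":0,"dy":0,"dz":0.3,"rx":0,"ry":0,"rz":0,"jaw":1}]'; python3 st.py .599 .163 .1007 -5
```

```text
clock: 11.25
position: [0.5999, 0.1638, 0.1215]
tcp_rot: [3.138, -0.136, 0.002]
wrist_force: [0.4, -0.3, -1.4]
gripper_width: 0.28
clock: 11.35
position: [0.5999, 0.1638, 0.1182]
tcp_rot: [3.138, -0.136, 0.002]
wrist_force: [-0.6, 0.2, -1.9]
gripper_width: 0.276
clock: 11.45
position: [0.6, 0.1639, 0.1151]
tcp_rot: [3.138, -0.136, 0.003]
wrist_force: [1.1, -0.3, -1.1]
gripper_width: 0.281
t 11.45 pos [0.6    0.1639 0.1151] yaw -4.97 tilt 0.09 F [ 1.1 -0.3 -1.1] w 0.281 q6 0.31
d tool cm [-0.1   0.1   1.44]
rxyz [ 0.01 -0.09  0.03]
```

```bash

python3 -m pendant '[{"dx":0,"dy":0,"dz":0.3,"rx":0,"ry":0,"rz":0,"jaw":1}]';python3 -m pendant '[{"dx":0,"dy":0,"dz":0.2,"rx":0,"ry":0,"rz":0,"jaw":1}]'; python3 st.py .599 .163 .1007 -5
```

```text
clock: 11.55
position: [0.6004, 0.1641, 0.1127]
tcp_rot: [-3.138, 0.136, -0.004]
wrist_force: [-0.2, -1.2, -0.1]
gripper_width: 0.279
clock: 11.65
position: [0.6006, 0.164, 0.1112]
tcp_rot: [3.138, -0.136, 0.004]
wrist_force: [-2.3, -2.1, 5.4]
gripper_width: 0.275
t 11.65 pos [0.6006 0.164  0.1112] yaw -4.96 tilt 0.15 F [-2.3 -2.1  5.4] w 0.275 q6 0.31
d tool cm [-0.15  0.11  1.05]
rxyz [ 0.   -0.15  0.04]
```

```bash

python3 -m pendant '[{"dx":-0.06,"dy":0.06,"dz":0.2,"rx":0,"ry":0,"rz":0,"jaw":1}]';python3 -m pendant '[{"dx":-0.03,"dy":0.03,"dz":0.2,"rx":0,"ry":0,"rz":0,"jaw":1}]'; python3 st.py .599 .163 .1007 -5
```

```text
clock: 11.75
position: [0.6005, 0.1636, 0.1103]
tcp_rot: [-3.139, 0.136, -0.006]
wrist_force: [-2.1, -0.2, 7.4]
gripper_width: 0.279
clock: 11.85
position: [0.6006, 0.1635, 0.1098]
tcp_rot: [-3.138, 0.136, -0.007]
wrist_force: [-3.5, -0.5, 8.7]
gripper_width: 0.278
t 11.85 pos [0.6006 0.1635 0.1098] yaw -4.96 tilt 0.27 F [-3.5 -0.5  8.7] w 0.278 q6 0.31
d tool cm [-0.16  0.06  0.91]
rxyz [-0.05 -0.26  0.04]
```

```bash

python3 - <<'E'
from st import *
im=env.snapshot("wrist");cv2.imwrite("pics/w6.png",cv2.resize(im[170:370,250:400],None,fx=3,fy=3,interpolation=2))
im=env.snapshot("scene");x,y=417,165;cv2.imwrite("pics/s6.png",cv2.resize(im[y-45:y+45,x-60:x+60],None,fx=6,fy=6,interpolation=2))
E
```

```text
(no output)
```

View pics/w6.png

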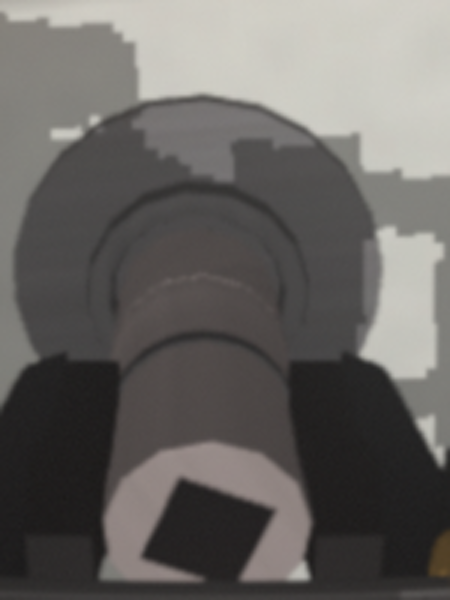

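View pics/s6.png

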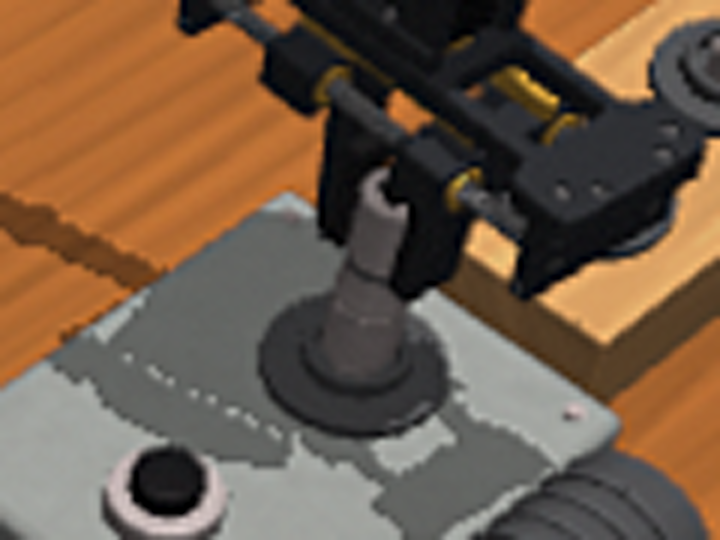

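```bash

python3 -m pendant '[{"dx":-0.15,"dy":0,"dz":0.1,"rx":0,"ry":-0.2,"rz":0,"jaw":1}]';python3 -m pendant '[{"dx":-0.1,"dy":0,"dz":0.2,"rx":0,"ry":-0.3,"rz":0,"jaw":1}]';python3 -m pendant '[{"dx":-0.1,"dy":0,"dz":0.3,"rx":0,"ry":-0.2,"rz":0,"jaw":1}]'; python3 st.py .599 .163 .1007 -5
```

```text
clock: 12.05
position: [0.6002, 0.1636, 0.1098]
tcp_rot: [-3.138, 0.136, -0.006]
wrist_force: [3.0, -1.6, 1.1]
gripper_width: 0.279
clock: 12.15
position: [0.6005, 0.1638, 0.1096]
tcp_rot: [-3.137, 0.135, -0.003]
wrist_force: [-1.7, -0.9, 9.2]
gripper_width: 0.275
clock: 12.25
position: [0.6007, 0.164, 0.1087]
tcp_rot: [-3.136, 0.135, -0.001]
wrist_force: [-3.2, -2.0, 10.9]
gripper_width: 0.278
t 12.25 pos [0.6007 0.164  0.1087] yaw -4.94 tilt 0.14 F [-3.2 -2.  10.9] w 0.278 q6 0.31
d tool cm [-0.16  0.12  0.8 ]
rxyz [-0.14 -0.02  0.06]
```

```bash

python3 - <<'E'
from st import *
s=env.get_state();m=R.from_rotvec(s['tcp_rot']).as_matrix()
for h in(.0313,.0363):print(wproj(s['position']+m@[0,0,-h],s['position'],s['tcp_rot']))
E
python3 -m pendant '[{"dx":-0.2,"dy":0.1,"dz":0.3,"rx":0,"ry":0,"rz":3,"jaw":1}]';python3 -m pendant '[{"dx":-0.2,"dy":0.1,"dz":0.3,"rx":0,"ry":0,"rz":3,"jaw":1}]';python3 st.py .599 .163 .1007 -5; python3 -m pendant '[{"dx":-0.2,"dy":0.1,"dz":0.3,"rx":0,"ry":0,"rz":-4,"jaw":1}]';python3 -m pendant '[{"dx":-0.2,"dy":0.1,"dz":0.3,"rx":0,"ry":0,"rz":-4,"jaw":1}]'; python3 st.py .599 .163 .1007 -5
```

```text
[316.95375657 348.37920638]
[316.9190949  356.17762485]
clock: 12.35
position: [0.6004, 0.1634, 0.108]
tcp_rot: [-3.131, 0.219, -0.006]
wrist_force: [-1.6, -0.9, 9.8]
gripper_width: 0.278
clock: 12.45
position: [0.6001, 0.1631, 0.1074]
tcp_rot: [-3.122, 0.304, -0.012]
wrist_force: [-0.9, 0.0, 10.1]
gripper_width: 0.274
t 12.45 pos [0.6001 0.1631 0.1074] yaw -11.11 tilt 0.53 F [-0.9  0.  10.1] w 0.274 q6 0.42
d tool cm [-0.11  0.04  0.67]
rxyz [-0.29 -0.44 -6.11]
clock: 12.55
position: [0.6, 0.1631, 0.1068]
tcp_rot: [-3.129, 0.195, -0.019]
wrist_force: [-0.8, 0.1, 9.5]
gripper_width: 0.28
clock: 12.65
position: [0.5998, 0.163, 0.1063]
tcp_rot: [-3.133, 0.082, -0.026]
wrist_force: [-0.8, -0.4, 9.3]
gripper_width: 0.276
t 12.65 pos [0.5998 0.163  0.1063] yaw -3.01 tilt 1.06 F [-0.8 -0.4  9.3] w 0.276 q6 0.27
d tool cm [-0.09  0.01  0.56]
rxyz [-0.47 -0.95  1.99]
```

```bash

python3 - <<'E'
from st import *
s=env.get_state();print(s['wrist_torque'])
im=env.snapshot("wrist");cv2.imwrite("pics/w7.png",cv2.resize(im[170:370,250:400],None,fx=3,fy=3,interpolation=2))
im=env.snapshot("scene");x,y=417,165;cv2.imwrite("pics/s7.png",cv2.resize(im[y-45:y+45,x-60:x+60],None,fx=6,fy=6,interpolation=2))
E
```

```text
[ 0.01628399  0.29872022 -0.17541512]
```

View pics/w7.png

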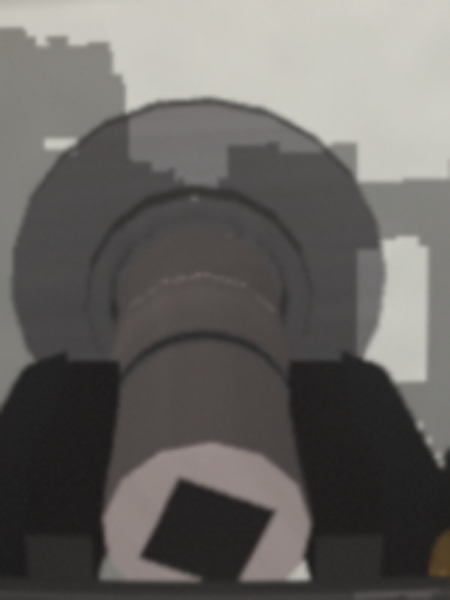

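View pics/s7.png

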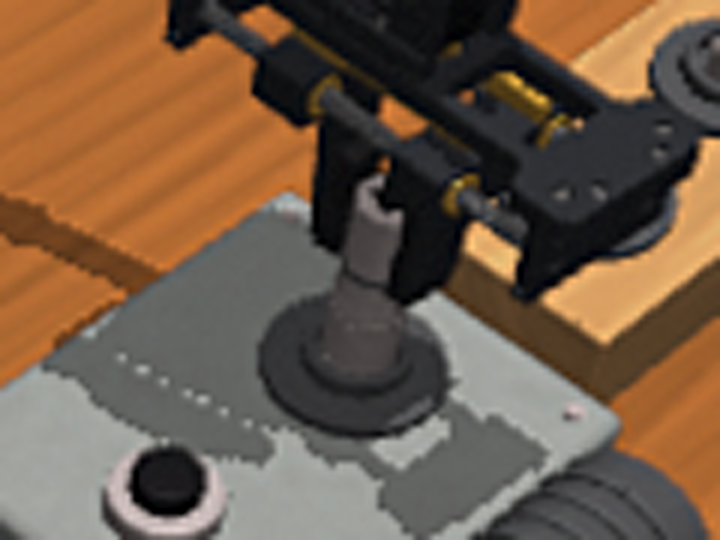

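```bash

python3 -m pendant '[{"dx":-0.2,"dy":0.1,"dz":0.4,"rx":-0.4,"ry":-0.6,"rz":2,"jaw":1}]';python3 -m pendant '[{"dx":-0.2,"dy":0.1,"dz":0.4,"rx":-0.2,"ry":-0.4,"rz":0,"jaw":1}]';python3 st.py .599 .163 .1007 -5; python3 -m pendant '[{"dx":-0.2,"dy":0.1,"dz":0.5,"rx":0,"ry":-0.2,"rz":0,"jaw":1}]';python3 -m pendant '[{"dx":-0.2,"dy":0.1,"dz":0.5,"rx":0,"ry":0,"rz":0,"jaw":1}]'; python3 st.py .599 .163 .1007 -5
```

```text
clock: 12.85
position: [0.6001, 0.1629, 0.1057]
tcp_rot: [-3.135, 0.14, -0.018]
wrist_force: [-3.9, 0.4, 17.3]
gripper_width: 0.281
clock: 12.95
position: [0.6003, 0.163, 0.1056]
tcp_rot: [-3.137, 0.141, -0.014]
wrist_force: [-4.1, 0.1, 17.8]
gripper_width: 0.276
t 12.95 pos [0.6003 0.163  0.1056] yaw -5.14 tilt 0.51 F [-4.1  0.1 17.8] w 0.276 q6 0.32
d tool cm [-0.13  0.02  0.48]
rxyz [-0.13 -0.5  -0.14]
clock: 13.05
position: [0.6005, 0.1633, 0.105]
tcp_rot: [-3.134, 0.141, -0.015]
wrist_force: [-6.1, -0.2, 20.7]
gripper_width: 0.274
clock: 13.15
position: [0.6004, 0.1635, 0.1046]
tcp_rot: [-3.132, 0.141, -0.021]
wrist_force: [-7.5, -0.4, 22.3]
gripper_width: 0.274
t 13.15 pos [0.6004 0.1635 0.1046] yaw -5.17 tilt 0.86 F [-7.5 -0.4 22.3] w 0.274 q6 0.31
d tool cm [-0.14  0.06  0.39]
rxyz [-0.39 -0.76 -0.16]
```

```bash

python3 -m pendant '[{"dx":-0.3,"dy":0.05,"dz":0.3,"rx":-0.2,"ry":-0.4,"rz":4,"jaw":1},{"dx":-0.2,"dy":0,"dz":0.3,"rx":0,"ry":-0.2,"rz":3,"jaw":1}]';python3 -m pendant '[{"dx":-0.2,"dy":0.05,"dz":0.3,"rx":0,"ry":-0.3,"rz":-4,"jaw":1},{"dx":-0.2,"dy":0,"dz":0.3,"rx":0,"ry":0,"rz":-4,"jaw":1}]';python3 st.py .599 .163 .1007 -5
```

```text
clock: 13.35
position: [0.5999, 0.1638, 0.1043]
tcp_rot: [-3.118, 0.336, -0.02]
wrist_force: [-1.0, -2.5, 10.0]
gripper_width: 0.28
clock: 13.55
position: [0.5999, 0.1641, 0.1037]
tcp_rot: [-3.133, 0.114, -0.026]
wrist_force: [-1.4, -2.6, 12.1]
gripper_width: 0.278
t 13.55 pos [0.5999 0.1641 0.1037] yaw -4.18 tilt 1.02 F [-1.4 -2.6 12.1] w 0.278 q6 0.3
d tool cm [-0.09  0.12  0.3 ]
rxyz [-0.43 -0.93  0.83]
```

```bash

python3 -m pendant '[{"dx":-0.2,"dy":0.2,"dz":0.3,"rx":-0.5,"ry":-0.7,"rz":4,"jaw":1},{"dx":-0.2,"dy":0.2,"dz":0.3,"rx":-0.2,"ry":-0.5,"rz":3,"jaw":1}]';python3 -m pendant '[{"dx":-0.2,"dy":0.15,"dz":0.3,"rx":0,"ry":-0.4,"rz":-4,"jaw":1},{"dx":-0.2,"dy":0.1,"dz":0.3,"rx":0,"ry":-0.3,"rz":-3,"jaw":1}]';python3 st.py .599 .163 .1007 -5;python3 -m pendant '[{"dx":-0.2,"dy":0.1,"dz":0.3,"rx":0,"ry":-0.4,"rz":3,"jaw":1},{"dx":-0.2,"dy":0.1,"dz":0.3,"rx":0,"ry":-0.2,"rz":3,"jaw":1}]';python3 -m pendant '[{"dx":-0.2,"dy":0.1,"dz":0.3,"rx":0,"ry":-0.2,"rz":-3,"jaw":1},{"dx":-0.2,"dy":0.1,"dz":0.3,"rx":0,"ry":0,"rz":-3,"jaw":1}]';python3 st.py .599 .163 .1007 -5
```

```text
clock: 13.75
position: [0.6, 0.1624, 0.1032]
tcp_rot: [-3.125, 0.309, -0.007]
wrist_force: [0.1, 2.9, 9.6]
gripper_width: 0.279
clock: 13.95
position: [0.6003, 0.1629, 0.1029]
tcp_rot: [-3.132, 0.116, -0.003]
wrist_force: [-1.5, 0.5, 11.5]
gripper_width: 0.276
t 13.95 pos [0.6003 0.1629 0.1029] yaw -4.23 tilt 0.43 F [-1.5  0.5 11.5] w 0.276 q6 0.29
d tool cm [-0.13 -0.    0.22]
rxyz [-0.42 -0.1   0.77]
clock: 14.15
position: [0.6004, 0.1628, 0.1026]
tcp_rot: [-3.118, 0.281, -0.0]
wrist_force: [-1.8, -0.3, 10.5]
gripper_width: 0.274
clock: 14.35
position: [0.6003, 0.1629, 0.1023]
tcp_rot: [-3.124, 0.116, -0.009]
wrist_force: [-2.4, 0.0, 11.2]
gripper_width: 0.279
t 14.35 pos [0.6003 0.1629 0.1023] yaw -4.26 tilt 0.96 F [-2.4  0.  11.2] w 0.279 q6 0.28
d tool cm [-0.13  0.01  0.16]
rxyz [-0.91 -0.3   0.74]
```

```bash

python3 -m pendant '[{"dx":-0.2,"dy":0.1,"dz":0.4,"rx":-0.8,"ry":-0.4,"rz":4,"jaw":1},{"dx":-0.2,"dy":0.1,"dz":0.4,"rx":-0.4,"ry":-0.2,"rz":3,"jaw":1}]';python3 -m pendant '[{"dx":-0.2,"dy":0.1,"dz":0.4,"rx":-0.2,"ry":-0.2,"rz":-4,"jaw":1},{"dx":-0.2,"dy":0.1,"dz":0.4,"rx":0,"ry":-0.2,"rz":-3,"jaw":1}]';python3 st.py .599 .163 .1007 -5;python3 -m pendant '[{"dx":-0.2,"dy":0.1,"dz":0.4,"rx":-0.4,"ry":-0.3,"rz":4,"jaw":1},{"dx":-0.2,"dy":0.1,"dz":0.4,"rx":-0.4,"ry":-0.2,"rz":3,"jaw":1}]';python3 -m pendant '[{"dx":-0.2,"dy":0.1,"dz":0.4,"rx":-0.2,"ry":-0.2,"rz":-4,"jaw":1},{"dx":-0.2,"dy":0.1,"dz":0.4,"rx":0,"ry":0,"rz":-3,"jaw":1}]';python3 st.py .599 .163 .1007 -5
```

```text
clock: 14.55
position: [0.6004, 0.163, 0.1017]
tcp_rot: [3.125, -0.312, 0.005]
wrist_force: [-4.2, -0.6, 15.1]
gripper_width: 0.277
clock: 14.75
position: [0.6004, 0.1637, 0.1012]
tcp_rot: [-3.139, 0.119, -0.007]
wrist_force: [-3.8, -0.2, 15.4]
gripper_width: 0.276
t 14.75 pos [0.6004 0.1637 0.1012] yaw -4.33 tilt 0.26 F [-3.8 -0.2 15.4] w 0.276 q6 0.3
d tool cm [-0.14  0.08  0.05]
rxyz [-0.04 -0.26  0.67]
clock: 14.95
position: [0.6004, 0.1635, 0.1008]
tcp_rot: [3.117, -0.312, 0.006]
wrist_force: [-4.1, -0.3, 14.5]
gripper_width: 0.278
clock: 15.15
position: [0.6003, 0.1638, 0.1005]
tcp_rot: [3.13, -0.12, 0.013]
wrist_force: [-4.4, -0.5, 18.1]
gripper_width: 0.274
t 15.15 pos [0.6003 0.1638 0.1005] yaw -4.41 tilt 0.7 F [-4.4 -0.5 18.1] w 0.274 q6 0.32
d tool cm [-0.12  0.09 -0.02]
rxyz [ 0.49 -0.49  0.59]
```

```bash

python3 -m pendant '[{"dx":-0.2,"dy":0.1,"dz":0.4,"rx":0.4,"ry":-0.4,"rz":4,"jaw":1},{"dx":-0.2,"dy":0.1,"dz":0.4,"rx":0,"ry":-0.2,"rz":0,"jaw":1}]';python3 -m pendant '[{"dx":-0.2,"dy":0.1,"dz":0.5,"rx":0,"ry":-0.2,"rz":-4,"jaw":1},{"dx":-0.2,"dy":0.1,"dz":0.5,"rx":0,"ry":0,"rz":0,"jaw":1}]';python3 st.py .599 .163 .1007 -5
python3 - <<'E'
from st import *
im=env.snapshot("wrist");cv2.imwrite("pics/w8.png",cv2.resize(im[170:370,250:400],None,fx=3,fy=3,interpolation=2))
im=env.snapshot("scene");x,y=417,165;cv2.imwrite("pics/s8.png",cv2.resize(im[y-45:y+45,x-60:x+60],None,fx=6,fy=6,interpolation=2))
show()
E
```

```text
clock: 15.35
position: [0.6002, 0.1635, 0.1005]
tcp_rot: [-3.131, 0.23, -0.011]
wrist_force: [-4.2, -0.8, 17.3]
gripper_width: 0.281
clock: 15.55
position: [0.6002, 0.1636, 0.1004]
tcp_rot: [-3.133, 0.119, -0.019]
wrist_force: [-8.4, -0.9, 22.9]
gripper_width: 0.274
t 15.55 pos [0.6002 0.1636 0.1004] yaw -4.37 tilt 0.8 F [-8.4 -0.9 22.9] w 0.274 q6 0.3
d tool cm [-0.12  0.07 -0.03]
rxyz [-0.39 -0.7   0.64]
t 15.65 pos [0.6002 0.1636 0.1004] yaw -4.44 tilt 0.81 F [-6.6 -1.8 21. ] w 0.28 q6 0.3
```

View pics/w8.png

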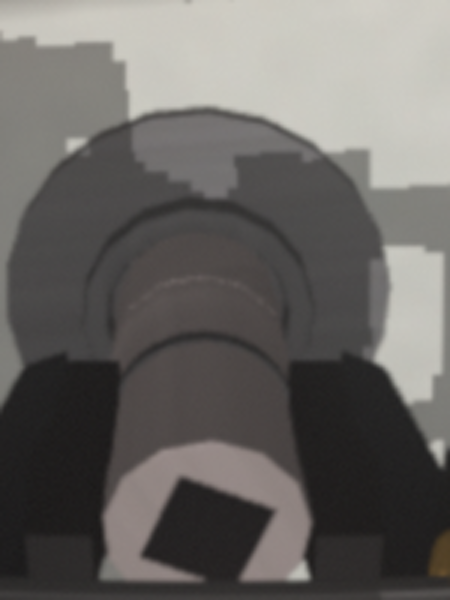

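View pics/s8.png

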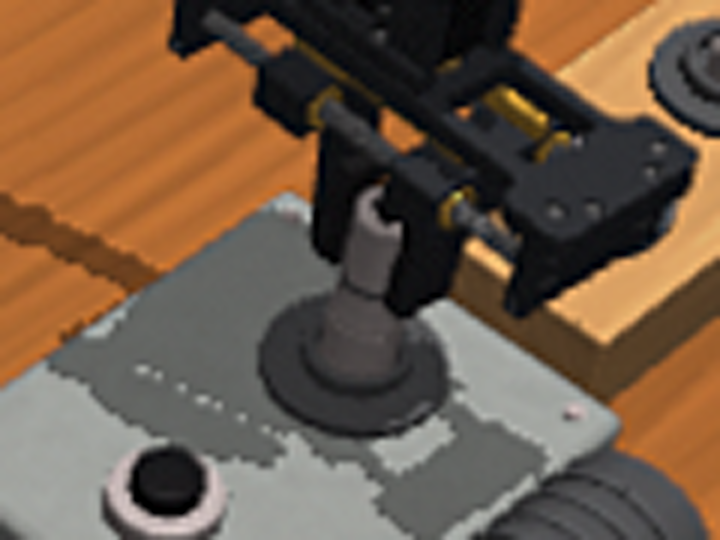

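```bash

python3 -m pendant '[{"dx":-0.1,"dy":0.05,"dz":0.15,"rx":-0.5,"ry":-0.9,"rz":0.5,"jaw":1},{"dx":0,"dy":0,"dz":0.1,"rx":-0.2,"ry":-0.4,"rz":0,"jaw":1}]';python3 st.py .599 .163 .1007 -5;python3 -m pendant '[{"dx":-0.05,"dy":0,"dz":0.15,"rx":0,"ry":-0.2,"rz":0,"jaw":1},{"dx":0,"dy":0,"dz":0.15,"rx":0,"ry":0,"rz":0,"jaw":1}]';python3 st.py .599 .163 .1007 -5
```

```text
clock: 15.85
position: [0.6004, 0.1635, 0.1006]
tcp_rot: [3.135, -0.137, -0.011]
wrist_force: [-3.4, -0.9, 6.6]
gripper_width: 0.276
t 15.85 pos [0.6004 0.1635 0.1006] yaw -4.99 tilt 0.47 F [-3.4 -0.9  6.6] w 0.276 q6 0.32
d tool cm [-0.14  0.06 -0.01]
rxyz [0.24 0.4  0.01]
clock: 16.05
position: [0.6006, 0.1636, 0.1005]
tcp_rot: [3.135, -0.136, -0.017]
wrist_force: [-7.0, -1.2, 13.4]
gripper_width: 0.278
t 16.05 pos [0.6006 0.1636 0.1005] yaw -4.97 tilt 0.66 F [-7.  -1.2 13.4] w 0.278 q6 0.31
d tool cm [-0.15  0.07 -0.02]
rxyz [0.26 0.6  0.03]
```

```bash

python3 -m pendant '[{"dx":-0.15,"dy":0,"dz":0.1,"rx":0.2,"ry":0.5,"rz":0,"jaw":1},{"dx":-0.05,"dy":0,"dz":0.15,"rx":0,"ry":0,"rz":0,"jaw":1}]';python3 st.py .599 .163 .1007 -5
python3 - <<'E'
from st import *
im=env.snapshot("top");cv2.imwrite("pics/t9.png",im)
show(yaw=-5)
E
```

```text
clock: 16.25
position: [0.6003, 0.1636, 0.1005]
tcp_rot: [3.138, -0.136, 0.002]
wrist_force: [-5.0, -0.1, 13.9]
gripper_width: 0.276
t 16.25 pos [0.6003 0.1636 0.1005] yaw -4.95 tilt 0.09 F [-5.  -0.1 13.9] w 0.276 q6 0.31
d tool cm [-0.12  0.07 -0.02]
rxyz [ 0.06 -0.06  0.05]
t 16.3 pos [0.6003 0.1636 0.1005] yaw -4.95 tilt 0.08 F [-3.2 -0.9  9.8] w 0.28 q6 0.31
rxyz [ 0.06 -0.05  0.05]
```

View pics/t9.png

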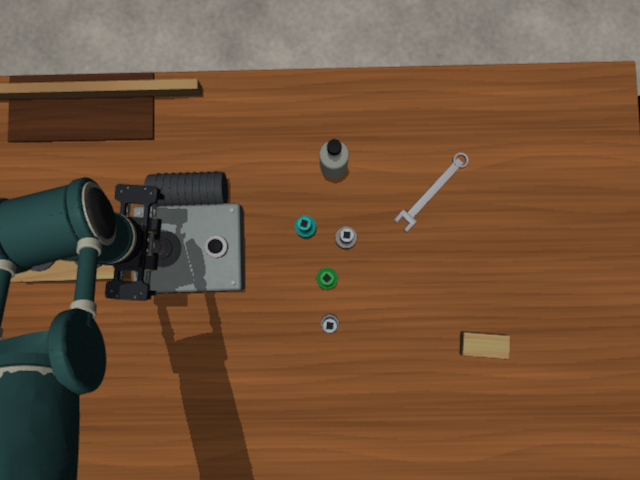

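```bash
python3 -c "
from station import env
print(env.job_done())"
```

```text
the job is handed in; nothing more can be done
None
```

The job is handed in at about 16.3 s of the 67 s allowed. The smallest socket (`socket_s`) is gripped and fully home on the hub's 19 mm nut.

- **Stop button:** I pressed it with closed fingers until it hit a hard stop. The spring read about 4.7 N just before the stop, with a brief peak of 29 N at it, and then I released the button. In the last top picture it looks up. How far it travelled is inferred from the forces and tool height. My camera estimate put the button top about 6 mm lower than where contact began (66 against about 72 mm), probably because its dark side was counted in.
- **Socket choice:** I did not try the sockets one after another. The nut and collar sizes in the pictures showed the 19 mm hub, so I used only `socket_s`.
- **Seating:** The socket went down tightly and needed small turns back and forth under up to about 23 N. It stalled with the tool at 100.5 mm, which puts the mouth at about 55.8 mm against the seat at 56 mm. The socket had not slipped in the grip. At hand-in the tilt was under 0.1° with about 10 N pressing down.
- **Other objects:** The middle and large sockets stand upright where they were. The bottle, wrench and offcut look unmoved in the last picture.
- **Disagreement:** The wrist camera placed the hub about 3 mm further in y than the fixed top camera. I aimed between the two, and a small sideways force of 3–5 N remained at the end.

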